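# Plug-gauge two adapter sleeves and bin the reject

### The arm

A 6-joint arm with a two-finger parallel gripper is mounted at the origin on the work surface. World frame = base frame: x ahead of the robot, y to its left, z up, the work surface at z = 0. Lengths are in m, angles in rad, forces in N, time in s.
With the tool pointing down it reaches from about 0.35 to 0.85 m from the base axis. Payload 8.1 kg.
Tool frame: the origin (TCP) lies midway between the tips of the shut fingers; the grasp point (between the pads) lies 19 mm behind it; z points along the fingers, y is the direction in which the jaws open and shut (so a half turn about z gives the same grasp; the last joint's range is limited). The gripper opens to 93 mm and grips with 3 to 60 N. Pads are 15 mm wide; open, the fingers measure 128 mm over their backs; the gripper's body (75 mm by 188 mm) begins 65 mm behind the grasp point.
Start: joints at [-1.233, 0.13, 1.488, -0, 1.523, -0.085], TCP at [0.246, -0.547, 0.219] pointing down, gripper open.
Joint ranges: [-2.96, 2.96], [-0.89, 2.26], [0.02, 2.5], [-1.34, 4.48], [0, 2.73], [-2.66, 2.66]. Speed limits (rad/s): [2.39, 2.39, 2.79, 3.14, 3.14, 3.14].

### API

Orientations are given as a rotation vector (axis times angle).
In Python, from plant import robot gives the robot as it stands. The module is installed in compiled form; this text tells all that it offers.
- The arm moves only by the shell command python3 -m pendant 'ROWS' [FORCE]. ROWS is JSON, a list of rows, each an object with "translation": the shift along the tool's x, y, z in mm, a list of three; "twist": the turn, a rotation vector about the tool's x, y, z in rad, a list of three; "grip": the opening, from -1 (shut) to 1 (fully open). A call has exactly 10 rows; each row shifts and turns the pose as measured when the row begins, along the tool's axes as they then stand; what a row does not reach is not made up. A row lasts 1/10 s, in which the tool goes at most 50 mm and 8.59 degrees, less where a joint would pass 70% of its speed; a pose out of reach is approached as far as the arm can. A call is refused whole if a number of a shift passes 50 or a number of a turn 0.15, either way. A call with a gripper value outside its range is refused whole. The fingers move at their own pace and stop on an object; FORCE is the grip in N (left out, the last holds). Time passes only in rows, so rows that do not move let the fingers close, or fill a call up. It gives the time, the measured TCP pose, the force and the opening at its end, in the units of the state.
- robot.read_state(): the state, without advancing time (a new reading comes with each control period).
- robot.read_camera(name): name is "scene" or "top" or "wrist"; returns (picture, depth): 384x512x3 uint8, red, green, blue; 384x512 float32, m along the optical axis (not along the pixel's ray), 0 where there is no reading.
- robot.camera_info(name): a dict with "vertical_fov" (degrees; the focal length in pixels is half the picture's height over the tangent of half this angle, whatever the lens; pixels are square), "cx", "cy" (the principal point, pixels), "cam_to_world" (4x4, takes a point from camera to world coordinates). Camera axes: x right, y up, looking along -z (the intrinsics and any distortion apply to the point x, -y, -z); pixel columns grow to the right and rows downward; lengths in m; the calibration is good to about 2 mm. A picture is of the moment at which its call begins: read the wrist's pose just before it. camera_info takes no time and is no camera call; for the wrist camera it gives the pose at the moment of the call.
- robot.close_job(): hands the job in, once; it reports no verdict.
The state is a dict: "t": time; "q": joint angles; "dq": joint speeds; "joint_torque": joint torques, N m; "tool_pos": TCP position; "orientation": TCP orientation; "force": force on the tool from outside, world axes, zero at the start; "wrist_torque": the same for the moment, N m; "opening": finger opening in m.
Only numpy, scipy, OpenCV 4.12 (cv2) and the standard library are available. Lean on these libraries where they do the work, as an engineer would, in place of code of your own. Each camera call takes 0.05 s, during which the arm holds its last target. There are 200 camera calls.

### The job

Two aluminium adapter sleeves stand on the ledge. Lift the steel plug gauge out of its wooden stand, test the sleeve with the big bore by lowering the gauge into it until its collar rests on the sleeve, and leave it standing there as the sign of a pass, with the sleeve upright where it was. Then put the other sleeve, whose bore is too small for the gauge, into the tin reject bin and let go.

Things in the scene. Friction and masses are not known exactly. Their poses are not given: they have to be found in the camera images.
- gauge_handle (a point): Centre of the handle (dark, round, 24 mm across, 60 mm long) of a steel plug gauge, z up along it. Below the handle: collar 44 mm across, 6 mm thick; plug 28 mm across, 40 mm long, last 12 mm tapering to an 18 mm nose. Point is 36 mm above the collar's underside, 76 mm above the nose. Upright in a holed fixed wooden block 90 x 90 x 50 mm high, collar on top: lift over 40 mm to clear. 0.25 kg.
- sleeve_wide_centre (a point): Centre (half-way up) of the good sleeve: plain aluminium tube standing upright on the ledge, outer diameter 52 mm, height 50 mm, straight through bore of 34 mm that takes the gauge's plug; the collar then rests on its top rim with the gauge's handle centre 61 mm above this point. z is along the bore. Loose, about 0.15 kg.
- sleeve_narrow_centre (a point): Centre (half-way up) of the reject sleeve: aluminium tube standing upright on the ledge, same outer diameter of 52 mm and height of 50 mm, but a through bore of only 16 mm, too small for the gauge. z is along the bore. Loose, about 0.15 kg.
- bin_floor (a point): Centre of the inner floor of the open tin reject bin: outside 190 mm along its x, 200 mm along its y, walls 4 mm, rim 61 mm above this floor and about 85 mm above the ledge. z is normal to the floor. It hangs in a fixed steel cradle on a hinge pin along y, 36 mm above the floor; stiff with friction, it stays where it is, up to 0.15 rad off level.
Not all that is in view belongs to the job. What is shaped like the part that bears sleeve_narrow_centre but purple is not meant.

How it is judged:
By the outcome, as a careful person would: the job done as asked, in the order asked, and still so for the second after the job is handed in, with the robot touching nothing.
It also fails if it takes over 54 s, if anything falls off the work surface, if the arm or the gripper's body presses on something with over 40 N, if the wrist force passes 120 N, or if a joint passes its speed limit or range.

## Working session

There is one attempt and no reset: what is moved stays moved. The work goes in short steps, Python scripts to look and compute and a shell command to move; the robot and the scene stay as the last step left them, time stands still between calls to the robot, and variables do not carry over. Pictures are saved under pics/ and viewed, about 8 in all and at most 12, crops included, and the job is handed in when it is done.

```bash
mkdir -p pics; cat > h.py <<'E'
from plant import robot
import numpy as np, cv2
from scipy.spatial.transform import Rotation as R
def look(n):
    i=robot.camera_info(n); p,d=robot.read_camera(n); f=192/np.tan(np.radians(i['vertical_fov'])/2)
    v,u=np.mgrid[:384,:512]; P=np.stack([(u-i['cx'])/f*d,-(v-i['cy'])/f*d,-d],-1)
    T=np.array(i['cam_to_world']); W=P@T[:3,:3].T+T[:3,3]; W[d==0]=np.nan
    return p,d,W,i
def save(p,n): cv2.imwrite('pics/'+n+'.png',cv2.cvtColor(p,cv2.COLOR_RGB2BGR))
E
python3 - <<'E'
from h import *
for n in('scene','top'):
    p,d,W,i=look(n); save(p,n); np.savez(n,p=p,d=d,W=W); print(n,{k:(np.round(x,3).tolist() if k=='cam_to_world' else x) for k,x in i.items()})
print(robot.read_state())
E
```

```text
scene {'vertical_fov': 55.22366019632673, 'cx': 255.90610323997169, 'cy': 187.7496018524681, 'cam_to_world': [[-0.661, -0.612, 0.435, 0.956], [0.75, -0.544, 0.375, 0.278], [0.007, 0.574, 0.819, 0.714], [0.0, 0.0, 0.0, 1.0]]}
top {'vertical_fov': 55.83988783283106, 'cx': 259.22064274349873, 'cy': 195.64796253665918, 'cam_to_world': [[-0.006, 0.994, -0.107, 0.502], [-1.0, -0.004, 0.024, 0.012], [0.024, 0.107, 0.994, 1.078], [0.0, 0.0, 0.0, 1.0]]}
{'t': 0.1, 'q': array([-1.23343532e+00,  1.31065848e-01,  1.48913923e+00, -7.81243788e-06,
        1.52301886e+00, -8.53856929e-02]), 'dq': array([-1.43344845e-03, -2.23340867e-03, -2.53617718e-03, -1.92995927e-03,
       -1.11908976e-03, -4.40516711e-05]), 'joint_torque': array([ 1.15513245e-03, -5.61342824e+01, -4.93095875e+01,  7.68751488e-02,
        2.90874322e-02, -6.10295456e-05]), 'tool_pos': array([ 0.24601778, -0.54668927,  0.21772129]), 'orientation': array([-3.07009092e+00, -6.58776443e-01,  3.33967178e-04]), 'force': array([ 0.1907015 ,  0.05883057, -0.43552462]), 'wrist_torque': array([-0.01791271, -0.00793083, -0.02055888]), 'opening': 0.09325041689587965}
```

View pics/scene.png

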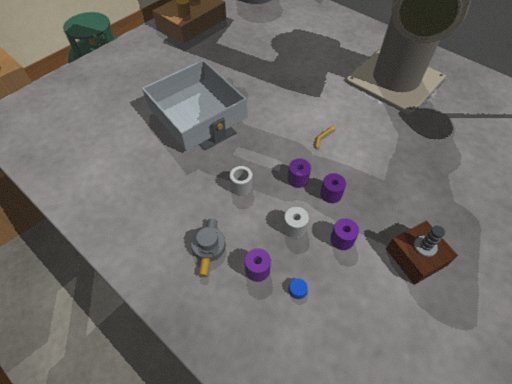

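View pics/top.png

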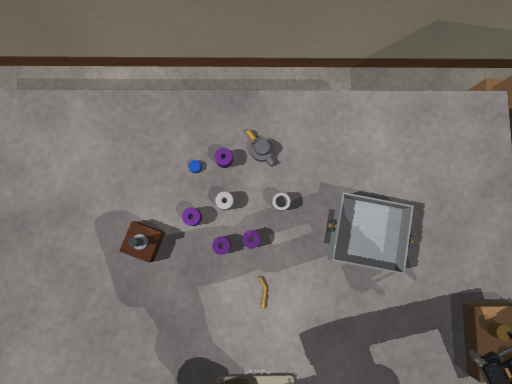

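Scene: stand with gauge at scene (430,245)/top (140,242); sleeve candidates: white-grey (241,180)/top (282,201) with a large bore, white-grey (297,220)/top (224,200) with a small bore; purple decoys at top (224,157), (192,217), (222,245), (252,239); bin at top (373,232). I'll measure them and check both sleeves in a crop.

```bash
python3 - <<'E'
from h import *
z=np.load('top.npz'); p,W=z['p'],z['W']; s=np.load('scene.npz')
for n,(u,v) in dict(gauge=(140,242),wide=(282,201),narrow=(224,200)).items():
    for nm,Z in(('top',z),):
        w=Z['W'][v-22:v+23,u-22:u+23].reshape(-1,3); print(n,'zmax',np.nanmax(w[:,2]), 'floor',np.nanpercentile(w[:,2],10))
        if n!='gauge':
            m=(w[:,2]>np.nanmax(w[:,2])-.012); q=w[m]
        else: m=(w[:,2]>.09); q=w[m]; print(np.round(np.sort(w[:,2])[-80::8],3))
        c,r=cv2.minEnclosingCircle((q[:,:2]*1000).astype(np.float32)); print(' circ',np.round(c,1),round(r,1),'med z',np.median(q[:,2]),len(q))
# block top
w=z['W'][215:270,112:170].reshape(-1,3); m=abs(w[:,2]-.05)<.008; print('block',cv2.minAreaRect((w[m][:,:2]*1000).astype(np.float32)))
# scene points of handle
w=s['W'][220:262,410:455].reshape(-1,3);m=w[:,2]>.07;q=w[m];print('scene handle',[(round(a,3),np.round(q[abs(q[:,2]-a)<.006].mean(0),3),(abs(q[:,2]-a)<.006).sum()) for a in(.06,.08,.1,.115)])
# bin
w=z['W'][190:275,328:415]; q=w.reshape(-1,3); print('bin rim',cv2.minAreaRect((q[(q[:,2]>.065)][:,:2]*1000).astype(np.float32)),np.nanmax(q[:,2]))
f=z['W'][210:255,355:395].reshape(-1,3); f=f[~np.isnan(f[:,0])]; A=np.c_[f[:,:2],np.ones(len(f))]; print('floor plane',np.linalg.lstsq(A,f[:,2],rcond=None)[0],f.mean(0))
pp=z['p']; sc=s['p']
a=cv2.resize(pp[180:222,200:305],None,fx=5,fy=5); b=cv2.resize(sc[160:245,222:327],None,fx=5,fy=5); save(np.vstack([a,b])[:600],'crop')
E
```

```text
gauge zmax 0.11851895839326965 floor -0.0016463225456561537
[0.106 0.111 0.114 0.114 0.115 0.115 0.116 0.117 0.117 0.118]
 circ [486.3 319.2] 12.4 med z 0.11456183567613032 93
wide zmax 0.05350456897674327 floor -0.00293968508032143
 circ [598.1 -76.2] 25.9 med z 0.04893433081504095 150
narrow zmax 0.05438718469089854 floor -0.00280653021589361
 circ [601.9  86.3] 25.6 med z 0.0490972118008115 235
block ((485.74407958984375, 320.17718505859375), (91.2204360961914, 90.96768188476562), 69.05033111572266)
scene handle [(0.06, array([nan, nan, nan]), np.int64(0)), (0.08, array([0.495, 0.318, 0.08 ]), np.int64(50)), (0.1, array([0.496, 0.319, 0.1  ]), np.int64(52)), (0.115, array([0.489, 0.319, 0.115]), np.int64(141))]
bin rim ((507.23150634765625, -324.6788330078125), (239.14572143554688, 190.03451538085938), 78.90836334228516) 0.0903998640326541
floor plane [-0.01811836  0.00703711  0.03465241] [ 0.50791563 -0.34989243  0.02298758]<stdin>:13: RuntimeWarning: Mean of empty slice.
  ret = um.true_divide(
```

View pics/crop.png

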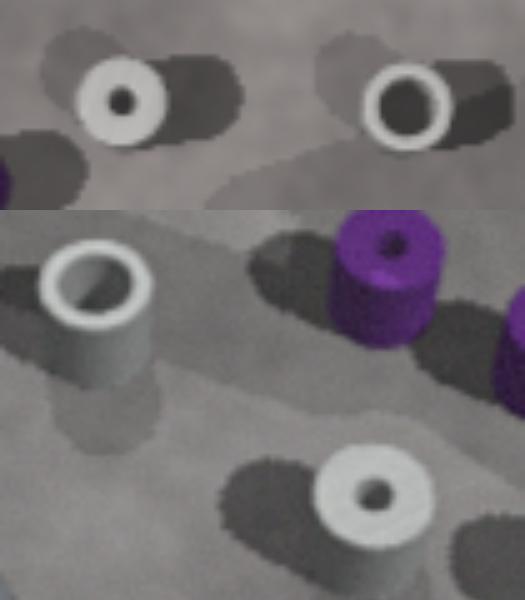

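Crop: narrow bore is the left sleeve in the top view (y≈+0.086), wide bore is the right one (y≈−0.076), both uncoloured. Setting out towards the gauge, turning the tool so its y points along world x.

```bash
python3 -m pendant '[{"translation":[45,0,0],"twist":[0,0,-0.115],"grip":1},{"translation":[45,0,0],"twist":[0,0,-0.115],"grip":1},{"translation":[45,0,0],"twist":[0,0,-0.115],"grip":1},{"translation":[45,0,0],"twist":[0,0,-0.115],"grip":1},{"translation":[45,0,0],"twist":[0,0,-0.115],"grip":1},{"translation":[45,0,0],"twist":[0,0,-0.115],"grip":1},{"translation":[45,0,0],"twist":[0,0,-0.115],"grip":1},{"translation":[45,0,0],"twist":[0,0,-0.115],"grip":1},{"translation":[45,0,0],"twist":[0,0,-0.115],"grip":1},{"translation":[45,0,0],"twist":[0,0,-0.115],"grip":1}]' 20
cat > go.py <<'E'
from h import *
import sys
def err(t,yaw_y=0.,pos=None):
    s=robot.read_state(); Rm=R.from_rotvec(s['orientation']); h=np.radians(yaw_y)
    y=np.array([np.cos(h),np.sin(h),0]); z=np.array([0,0,-1.]); D=R.from_matrix(np.c_[np.cross(y,z),y,z])
    print('t',round(s['t'],2),'tcp',np.round(s['tool_pos']*1000,1),'F',np.round(s['force'],1),'open',round(s['opening']*1000,1),'q',np.round(s['q'],2))
    print('shift tool mm',np.round(Rm.inv().apply(np.array(t)-s['tool_pos']*1000),1),'twist',np.round((Rm.inv()*D).as_rotvec(),3))
if __name__=='__main__': err([float(a) for a in sys.argv[1:4]],*[float(a) for a in sys.argv[4:5]])
E
python3 go.py 487 319 190
```

```text
t: 1.1
tool_pos: [0.4957, -0.191, 0.2117]
orientation: [-2.174, -2.254, -0.0]
force: [0.8, 0.6, 0.3]
opening: 0.0927
t 1.1 tcp [ 495.7 -191.   211.7] F [0.8 0.6 0.3] open 92.7 q [-0.47 -0.04  1.68  0.    1.52 -0.5 ]
shift tool mm [509.8   9.8  25.5] twist [-0.007 -0.007  0.036]
```

```bash
python3 -m pendant '[{"translation":[48,1,0],"twist":[0,0,0.036],"grip":1},{"translation":[48,1,0],"twist":[0,0,0],"grip":1},{"translation":[48,1,0],"twist":[0,0,0],"grip":1},{"translation":[48,1,0],"twist":[0,0,0],"grip":1},{"translation":[48,1,0],"twist":[0,0,0],"grip":1},{"translation":[48,1,0],"twist":[0,0,0],"grip":1},{"translation":[48,1,0],"twist":[0,0,0],"grip":1},{"translation":[48,1,0],"twist":[0,0,0],"grip":1},{"translation":[48,1,0],"twist":[0,0,0],"grip":1},{"translation":[48,1,0],"twist":[0,0,0],"grip":1}]'
python3 go.py 487 319 190
python3 - <<'E'
from h import *
p,d,W,i=look('wrist'); save(p,'w1'); np.savez('w1',p=p,W=W); print(np.round(i['cam_to_world'],3).tolist())
E
```

```text
t: 2.1
tool_pos: [0.4969, 0.3086, 0.2119]
orientation: [-2.209, -2.216, 0.004]
force: [0.6, -0.6, 0.3]
opening: 0.0927
t 2.1 tcp [496.9 308.6 211.9] F [ 0.6 -0.6  0.3] open 92.7 q [0.46 0.1  1.53 0.01 1.52 0.46]
shift tool mm [10.3 -9.6 22.1] twist [-0.011 -0.007  0.003]
[[1.0, -0.006, 0.009, 0.498], [0.003, 0.972, 0.235, 0.374], [-0.01, -0.235, 0.972, 0.379], [0.0, 0.0, 0.0, 1.0]]
```

View pics/w1.png

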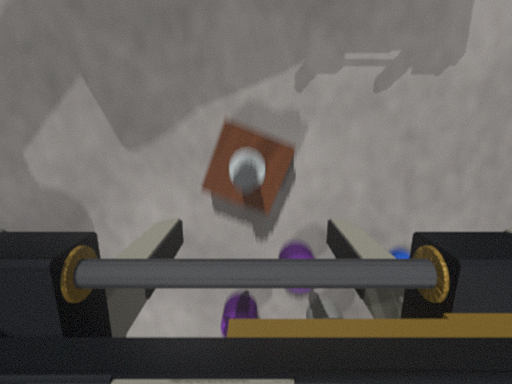

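The wrist view shows the gauge at (247,172) on the block, with clear room beside it for the fingers.

```bash
python3 - <<'E'
from h import *
z=np.load('w1.npz'); W=z['W'][110:225,195:305].reshape(-1,3)
for lo,hi in((.1,.13),(.053,.062)):
    q=W[(W[:,2]>lo)&(W[:,2]<hi)]; 
    c,r=cv2.minEnclosingCircle((q[:,:2]*1000).astype(np.float32)); print(lo,np.round(c,1),round(r,1),len(q),np.round(np.median(q,0),4), np.nanmax(q[:,2]))
q=W[abs(W[:,2]-.05)<.005];print(cv2.minAreaRect((q[:,:2]*1000).astype(np.float32)))
E
```

```text
0.1 [485.4 319.4] 12.3 500 [0.4858 0.3204 0.1163] 0.11824558711286431
0.053 [491.3 324.1] 29.4 496 [0.4891 0.3285 0.0565] 0.061879953470499516
((485.3198547363281, 318.61663818359375), (90.49423217773438, 90.17582702636719), 69.06153869628906)
```

```bash
python3 -m pendant '[{"translation":[10.7,-11,0],"twist":[-0.011,-0.007,0.003],"grip":1},{"translation":[0,0,25],"twist":[0,0,0],"grip":1},{"translation":[0,0,25],"twist":[0,0,0],"grip":1},{"translation":[0,0,25],"twist":[0,0,0],"grip":1},{"translation":[0,0,10],"twist":[0,0,0],"grip":1},{"translation":[0,0,0],"twist":[0,0,0],"grip":1},{"translation":[0,0,0],"twist":[0,0,0],"grip":1},{"translation":[0,0,0],"twist":[0,0,0],"grip":1},{"translation":[0,0,0],"twist":[0,0,0],"grip":1},{"translation":[0,0,0],"twist":[0,0,0],"grip":1}]'
python3 go.py 485.7 319.3 70
```

```text
t: 3.15
tool_pos: [0.4832, 0.3318, 0.1256]
orientation: [-2.207, -2.231, -0.005]
force: [0.3, 0.2, 0.9]
opening: 0.0932
t 3.15 tcp [483.2 331.8 125.6] F [0.3 0.2 0.9] open 93.2 q [0.51 0.15 1.64 0.   1.35 0.5 ]
shift tool mm [-12.8   2.4  55.5] twist [ 0.    -0.005  0.011]
```

```bash
python3 -m pendant '[{"translation":[-12.8,2.4,0],"twist":[0,-0.005,0.011],"grip":1},{"translation":[0,0,0],"twist":[0,0,0],"grip":1},{"translation":[0,0,15],"twist":[0,0,0],"grip":1},{"translation":[0,0,15],"twist":[0,0,0],"grip":1},{"translation":[0,0,15],"twist":[0,0,0],"grip":1},{"translation":[0,0,8],"twist":[0,0,0],"grip":1},{"translation":[0,0,0],"twist":[0,0,0],"grip":1},{"translation":[0,0,0],"twist":[0,0,0],"grip":1},{"translation":[0,0,0],"twist":[0,0,0],"grip":1},{"translation":[0,0,0],"twist":[0,0,0],"grip":1}]'
python3 go.py 485.7 319.3 70
```

```text
t: 4.15
tool_pos: [0.4856, 0.3176, 0.0673]
orientation: [2.223, 2.22, -0.002]
force: [0.1, 0.2, 0.4]
opening: 0.0929
t 4.15 tcp [485.6 317.6  67.3] F [0.1 0.2 0.4] open 92.9 q [ 0.49  0.2   1.69 -0.    1.25  0.49]
shift tool mm [ 1.7  0.1 -2.7] twist [-0.001  0.001 -0.001]
```

```bash
python3 -m pendant '[{"translation":[1.7,0,-2],"twist":[0,0,0],"grip":1},{"translation":[0,0,0],"twist":[0,0,0],"grip":0},{"translation":[0,0,0],"twist":[0,0,0],"grip":-1},{"translation":[0,0,0],"twist":[0,0,0],"grip":-1},{"translation":[0,0,0],"twist":[0,0,0],"grip":-1},{"translation":[0,0,0],"twist":[0,0,0],"grip":-1},{"translation":[0,0,0],"twist":[0,0,0],"grip":-1},{"translation":[0,0,0],"twist":[0,0,0],"grip":-1},{"translation":[0,0,0],"twist":[0,0,0],"grip":-1},{"translation":[0,0,0],"twist":[0,0,0],"grip":-1}]' 30
python3 go.py 485.7 319.3 70
```

```text
t: 5.15
tool_pos: [0.4869, 0.3201, 0.0716]
orientation: [2.222, 2.219, 0.003]
force: [-0.5, 0.8, 0.4]
opening: 0.0254
t 5.15 tcp [486.9 320.1  71.6] F [-0.5  0.8  0.4] open 25.4 q [ 0.49  0.2   1.69 -0.    1.25  0.5 ]
shift tool mm [-0.8 -1.2  1.6] twist [ 0.002 -0.001 -0.001]
```

```bash
python3 -m pendant '[{"translation":[0,0,-10],"twist":[0,0,0],"grip":-1},{"translation":[0,0,-10],"twist":[0,0,0],"grip":-1},{"translation":[0,0,-15],"twist":[0,0,0],"grip":-1},{"translation":[0,0,-15],"twist":[0,0,0],"grip":-1},{"translation":[0,0,-15],"twist":[0,0,0],"grip":-1},{"translation":[0,0,-15],"twist":[0,0,0],"grip":-1},{"translation":[0,0,-15],"twist":[0,0,0],"grip":-1},{"translation":[0,0,-10],"twist":[0,0,0],"grip":-1},{"translation":[0,0,0],"twist":[0,0,0],"grip":-1},{"translation":[0,0,0],"twist":[0,0,0],"grip":-1}]'
python3 go.py 598 -76 175
python3 - <<'E'
from h import *
p,d,W,i=look('wrist'); save(p,'w2'); np.savez('w2',p=p,W=W)
E
```

```text
t: 6.15
tool_pos: [0.4872, 0.3204, 0.1885]
orientation: [2.221, 2.218, 0.008]
force: [0.2, -0.1, -0.7]
opening: 0.0237
t 6.15 tcp [487.2 320.4 188.5] F [ 0.2 -0.1 -0.7] open 23.7 q [ 0.49  0.09  1.58 -0.    1.46  0.5 ]
shift tool mm [-396.3  111.2   13.2] twist [ 0.005 -0.002 -0.001]
```

View pics/w2.png

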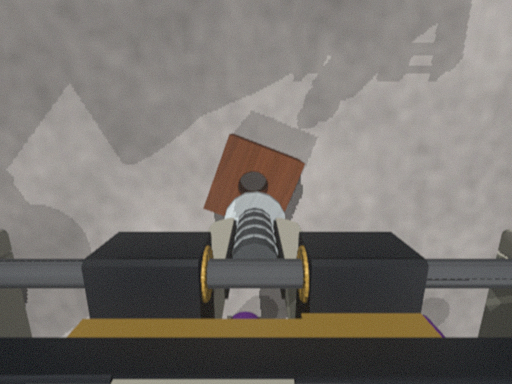

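Gauge is held upright and clear of the block hole at (254,183). I'll carry it a little past the wide sleeve, so the wrist camera sees the bore beside the gauge.

```bash
python3 -m pendant '[{"translation":[-25,6,0],"twist":[0.005,0,0],"grip":-1},{"translation":[-45,11,0],"twist":[0,0,0],"grip":-1},{"translation":[-50,13,0],"twist":[0,0,0],"grip":-1},{"translation":[-50,13,0],"twist":[0,0,0],"grip":-1},{"translation":[-50,13,0],"twist":[0,0,0],"grip":-1},{"translation":[-50,13,0],"twist":[0,0,0],"grip":-1},{"translation":[-50,13,0],"twist":[0,0,0],"grip":-1},{"translation":[-50,13,0],"twist":[0,0,0],"grip":-1},{"translation":[-50,12,0],"twist":[0,0,0],"grip":-1},{"translation":[-20,4,0],"twist":[0,0,0],"grip":-1}]'
python3 go.py 598 -131 175
```

```text
t: 7.2
tool_pos: [0.5911, -0.1136, 0.1753]
orientation: [-2.204, -2.22, 0.014]
force: [-0.4, 0.4, -1.6]
opening: 0.0237
t 7.2 tcp [ 591.1 -113.6  175.3] F [-0.4  0.4 -1.6] open 23.7 q [-0.27  0.17  1.52 -0.    1.46 -0.28]
shift tool mm [-17.5   6.8   0.2] twist [-0.016 -0.003  0.007]
```

```bash
python3 -m pendant '[{"translation":[-12,6.8,0],"twist":[-0.01,-0.003,0.007],"grip":-1},{"translation":[-5,0,0],"twist":[0,0,0],"grip":-1},{"translation":[0,0,0],"twist":[0,0,0],"grip":-1},{"translation":[0,0,0],"twist":[0,0,0],"grip":-1},{"translation":[0,0,0],"twist":[0,0,0],"grip":-1},{"translation":[0,0,0],"twist":[0,0,0],"grip":-1},{"translation":[0,0,0],"twist":[0,0,0],"grip":-1},{"translation":[0,0,0],"twist":[0,0,0],"grip":-1},{"translation":[0,0,0],"twist":[0,0,0],"grip":-1},{"translation":[0,0,0],"twist":[0,0,0],"grip":-1}]'
python3 go.py 598 -76 150
python3 - <<'E'
from h import *
p,d,W,i=look('wrist'); save(p,'w3'); np.savez('w3',p=p,W=W)
q=W.reshape(-1,3); m=(abs(q[:,0]-.598)<.04)&(abs(q[:,1]+.076)<.045)&(abs(q[:,2]-.05)<.006); q=q[m]
print(len(q),np.nanmedian(q[:,2]),cv2.minEnclosingCircle((q[:,:2]*1000).astype(np.float32)),q.min(0),q.max(0))
q=W.reshape(-1,3); t=robot.read_state()['tool_pos']
for lo,hi in((.153,.160),(.14,.153)): 
    m=(np.hypot(q[:,0]-t[0],q[:,1]-t[1])<.03)&(q[:,2]>lo)&(q[:,2]<hi); a=q[m]; print(lo,m.sum(),np.round(a.min(0),4) if len(a) else 0,np.round(a.max(0),4) if len(a) else 0)
E
```

```text
t: 8.2
tool_pos: [0.5968, -0.1276, 0.172]
orientation: [-2.213, -2.217, 0.008]
force: [0.6, -0.1, -2.5]
opening: 0.0231
t 8.2 tcp [ 596.8 -127.6  172. ] F [ 0.6 -0.1 -2.5] open 23.1 q [-0.29  0.19  1.5  -0.    1.45 -0.3 ]
shift tool mm [51.6  1.5 22.1] twist [-0.01  -0.002  0.002]
1145 0.05040354897453042 ((597.0324096679688, -78.04226684570312), 25.817228317260742) [ 0.57124596 -0.10359739  0.04412439] [ 0.62234091 -0.05243182  0.05266613]
0.153 1011 [ 0.5744 -0.1274  0.1531] [ 0.6166 -0.1064  0.1598]
0.14 28 [ 0.5778 -0.1204  0.151 ] [ 0.616  -0.1067  0.153 ]
```

View pics/w3.png

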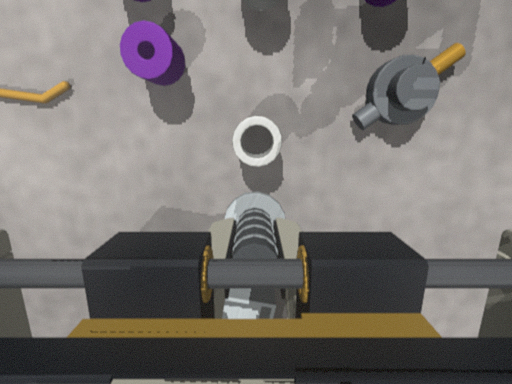

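```bash
python3 -m pendant '[{"translation":[20,0.8,0],"twist":[-0.009,-0.002,0.002],"grip":-1},{"translation":[20,0.6,0],"twist":[0,0,0],"grip":-1},{"translation":[9,0,0],"twist":[0,0,0],"grip":-1},{"translation":[0,0,10],"twist":[0,0,0],"grip":-1},{"translation":[0,0,15],"twist":[0,0,0],"grip":-1},{"translation":[0,0,15],"twist":[0,0,0],"grip":-1},{"translation":[0,0,5],"twist":[0,0,0],"grip":-1},{"translation":[0,0,0],"twist":[0,0,0],"grip":-1},{"translation":[0,0,0],"twist":[0,0,0],"grip":-1},{"translation":[0,0,0],"twist":[0,0,0],"grip":-1}]'
python3 go.py 598.5 -76.5 112
```

```text
t: 9.25
tool_pos: [0.5967, -0.0811, 0.1207]
orientation: [-2.224, -2.215, 0.005]
force: [0.3, -0.7, -1.1]
opening: 0.024
t 9.25 tcp [596.7 -81.1 120.7] F [ 0.3 -0.7 -1.1] open 24.0 q [-0.22  0.2   1.59 -0.    1.35 -0.21]
shift tool mm [4.6 1.8 8.6] twist [-0.004  0.001 -0.004]
```

```bash
python3 -m pendant '[{"translation":[4.6,1.8,0],"twist":[-0.004,0.001,-0.004],"grip":-1},{"translation":[0,0,0],"twist":[0,0,0],"grip":-1},{"translation":[0,0,0],"twist":[0,0,0],"grip":-1},{"translation":[0,0,0],"twist":[0,0,0],"grip":-1},{"translation":[0,0,0],"twist":[0,0,0],"grip":-1},{"translation":[0,0,0],"twist":[0,0,0],"grip":-1},{"translation":[0,0,0],"twist":[0,0,0],"grip":-1},{"translation":[0,0,0],"twist":[0,0,0],"grip":-1},{"translation":[0,0,0],"twist":[0,0,0],"grip":-1},{"translation":[0,0,0],"twist":[0,0,0],"grip":-1}]'
python3 go.py 598.5 -76.5 90
```

```text
t: 10.25
tool_pos: [0.6002, -0.0764, 0.1231]
orientation: [2.219, 2.22, 0.004]
force: [0.6, 0.8, -2.4]
opening: 0.0236
t 10.25 tcp [600.2 -76.4 123.1] F [ 0.6  0.8 -2.4] open 23.6 q [-0.21  0.2   1.59  0.    1.35 -0.21]
shift tool mm [-0.  -1.9 33.1] twist [0.004 0.    0.   ]
```

```bash
python3 -m pendant '[{"translation":[0,-1.5,0],"twist":[0.003,0,0],"grip":-1},{"translation":[0,0,5],"twist":[0,0,0],"grip":-1},{"translation":[0,0,5],"twist":[0,0,0],"grip":-1},{"translation":[0,0,5],"twist":[0,0,0],"grip":-1},{"translation":[0,0,5],"twist":[0,0,0],"grip":-1},{"translation":[0,0,5],"twist":[0,0,0],"grip":-1},{"translation":[0,0,0],"twist":[0,0,0],"grip":-1},{"translation":[0,0,0],"twist":[0,0,0],"grip":-1},{"translation":[0,0,0],"twist":[0,0,0],"grip":-1},{"translation":[0,0,0],"twist":[0,0,0],"grip":-1}]'
python3 go.py 598.5 -76.5 72
python3 -c "
from h import *
p,*_=look('scene'); save(cv2.resize(p[110:270,180:340],None,fx=3,fy=3),'s2')"
```

```text
t: 11.25
tool_pos: [0.598, -0.0764, 0.0949]
orientation: [-2.221, -2.222, 0.001]
force: [0.1, -0.3, -1.6]
opening: 0.0236
t 11.25 tcp [598.  -76.4  94.9] F [ 0.1 -0.3 -1.6] open 23.6 q [-0.21  0.23  1.61 -0.    1.3  -0.21]
shift tool mm [-0.1  0.5 22.9] twist [-0.001  0.     0.   ]
```

View pics/s2.png

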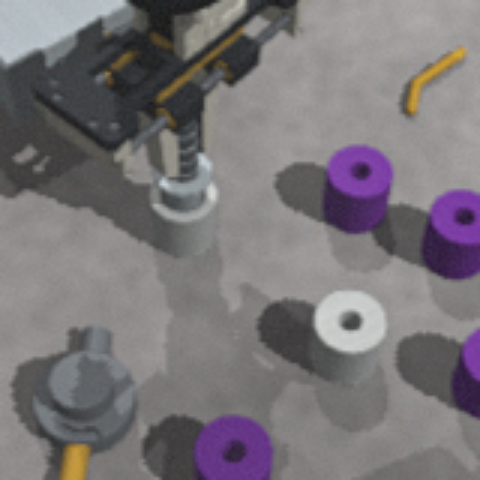

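The plug is entering the bore of the wide sleeve (crop 185,200), with no contact force. I'll lower it the rest.

```bash
python3 -m pendant '[{"translation":[0,0.3,5],"twist":[0,0,0],"grip":-1},{"translation":[0,0,5],"twist":[0,0,0],"grip":-1},{"translation":[0,0,5],"twist":[0,0,0],"grip":-1},{"translation":[0,0,4],"twist":[0,0,0],"grip":-1},{"translation":[0,0,0],"twist":[0,0,0],"grip":-1},{"translation":[0,0,0],"twist":[0,0,0],"grip":-1},{"translation":[0,0,0],"twist":[0,0,0],"grip":-1},{"translation":[0,0,0],"twist":[0,0,0],"grip":-1},{"translation":[0,0,0],"twist":[0,0,0],"grip":-1},{"translation":[0,0,0],"twist":[0,0,0],"grip":-1}]'
python3 go.py 598.5 -76.5 72
```

```text
t: 12.3
tool_pos: [0.5987, -0.0764, 0.0746]
orientation: [2.221, 2.222, 0.0]
force: [-0.3, 0.0, -2.3]
opening: 0.0234
t 12.3 tcp [598.7 -76.4  74.6] F [-0.3  0.  -2.3] open 23.4 q [-0.21  0.25  1.62 -0.    1.27 -0.21]
shift tool mm [-0.1 -0.2  2.6] twist [0. 0. 0.]
```

```bash
python3 -m pendant '[{"translation":[0,0,1.5],"twist":[0,0,0],"grip":-1},{"translation":[0,0,1],"twist":[0,0,0],"grip":-1},{"translation":[0,0,0.5],"twist":[0,0,0],"grip":-1},{"translation":[0,0,0],"twist":[0,0,0],"grip":-1},{"translation":[0,0,0],"twist":[0,0,0],"grip":-1},{"translation":[0,0,0],"twist":[0,0,0],"grip":-1},{"translation":[0,0,0],"twist":[0,0,0],"grip":-1},{"translation":[0,0,0],"twist":[0,0,0],"grip":-1},{"translation":[0,0,0],"twist":[0,0,0],"grip":-1},{"translation":[0,0,0],"twist":[0,0,0],"grip":-1}]'
python3 go.py 598.5 -76.5 72
```

```text
t: 13.3
tool_pos: [0.599, -0.0765, 0.072]
orientation: [2.22, 2.221, 0.001]
force: [0.1, 0.5, -1.0]
opening: 0.0234
t 13.3 tcp [599.  -76.5  72. ] F [ 0.1  0.5 -1. ] open 23.4 q [-0.21  0.25  1.62 -0.    1.26 -0.21]
shift tool mm [-0.  -0.5 -0. ] twist [0.001 0.    0.   ]
```

```bash
python3 -m pendant '[{"translation":[0,0,0.8],"twist":[0,0,0],"grip":-1},{"translation":[0,0,0],"twist":[0,0,0],"grip":-1},{"translation":[0,0,0],"twist":[0,0,0],"grip":-1},{"translation":[0,0,0],"twist":[0,0,0],"grip":-0.3},{"translation":[0,0,0],"twist":[0,0,0],"grip":0},{"translation":[0,0,0],"twist":[0,0,0],"grip":0.3},{"translation":[0,0,0],"twist":[0,0,0],"grip":0.5},{"translation":[0,0,0],"twist":[0,0,0],"grip":0.5},{"translation":[0,0,-10],"twist":[0,0,0],"grip":0.5},{"translation":[0,0,-20],"twist":[0,0,0],"grip":0.5}]'
python3 go.py 598.5 -76.5 180
```

```text
t: 14.3
tool_pos: [0.5975, -0.0762, 0.1004]
orientation: [-2.22, -2.22, 0.002]
force: [-0.1, -0.4, 0.4]
opening: 0.0694
t 14.3 tcp [597.5 -76.2 100.4] F [-0.1 -0.4  0.4] open 69.4 q [-0.21  0.22  1.6  -0.    1.32 -0.21]
shift tool mm [ -0.3   0.7 -79.6] twist [-0.003 -0.     0.   ]
```

```bash
python3 -m pendant '[{"translation":[0,0,-30],"twist":[0,0,0],"grip":0.5},{"translation":[0,0,-30],"twist":[0,0,0],"grip":1},{"translation":[0,0,-20],"twist":[0,0,0],"grip":1},{"translation":[30,0,0],"twist":[0,0,0],"grip":1},{"translation":[40,2,0],"twist":[0,0,0],"grip":1},{"translation":[30,0,0],"twist":[0,0,0],"grip":1},{"translation":[8,0,0],"twist":[0,0,0],"grip":1},{"translation":[0,0,0],"twist":[0,0,0],"grip":1},{"translation":[0,0,0],"twist":[0,0,0],"grip":1},{"translation":[0,0,0],"twist":[0,0,0],"grip":1}]'
python3 go.py 602 86 180
python3 - <<'E'
from h import *
p,d,W,i=look('wrist'); save(p,'w4')
q=W.reshape(-1,3); m=(abs(q[:,0]-.602)<.04)&(abs(q[:,1]-.086)<.045)&(abs(q[:,2]-.05)<.006); q=q[m]
print(len(q),cv2.minEnclosingCircle((q[:,:2]*1000).astype(np.float32)),q.min(0),q.max(0))
p,d,W,i=look('top'); save(p,'t2')
for c,lo,hi in(((.598,-.076),.1,.13),((.598,-.076),.05,.062),((.602,.086),.042,.06)):
    q=W.reshape(-1,3); m=(np.hypot(q[:,0]-c[0],q[:,1]-c[1])<.045)&(q[:,2]>lo)&(q[:,2]<hi); a=q[m]; print(c,lo,m.sum(),cv2.minEnclosingCircle((a[:,:2]*1000).astype(np.float32)) if len(a) else 0,a[:,2].max() if len(a) else 0)
E
```

```text
t: 15.3
tool_pos: [0.6032, 0.0319, 0.1961]
orientation: [2.218, 2.212, 0.009]
force: [0.1, -0.7, 0.5]
opening: 0.0928
t 15.3 tcp [603.2  31.9 196.1] F [ 0.1 -0.7  0.5] open 92.8 q [-0.03  0.14  1.52 -0.    1.47 -0.03]
shift tool mm [54.1 -1.5 16. ] twist [ 0.01   0.002 -0.003]
1528 ((600.9498291015625, 84.93029022216797), 25.756261825561523) [0.57552236 0.05993034 0.04465853] [0.62600006 0.11039856 0.05305328]
(0.598, -0.076) 0.1 39 ((599.4217529296875, -77.71235656738281), 11.008506774902344) 0.1192013742691792
(0.598, -0.076) 0.05 42 ((597.2495727539062, -83.77982330322266), 23.106006622314453) 0.05860286048624053
(0.602, 0.086) 0.042 73 ((592.382080078125, 95.52688598632812), 20.213851928710938) 0.05389274524074206
```

View pics/w4.png

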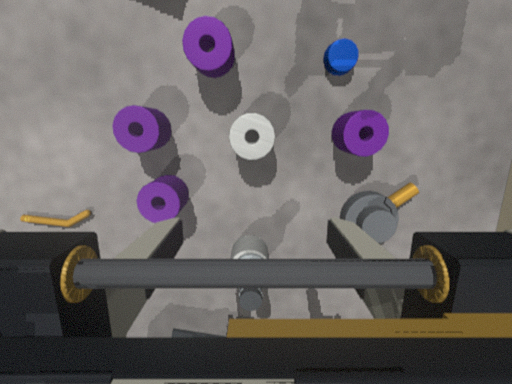

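Wrist view: the white narrow-bore sleeve at (252,136), gauge standing in the wide sleeve at (250,265); the finger sites on its left/right are free.

```bash
python3 -m pendant '[{"translation":[27,-1,0],"twist":[0.01,0.002,-0.003],"grip":1},{"translation":[22,0,0],"twist":[0,0,0],"grip":1},{"translation":[5,0,0],"twist":[0,0,0],"grip":1},{"translation":[0,0,30],"twist":[0,0,0],"grip":1},{"translation":[0,0,40],"twist":[0,0,0],"grip":1},{"translation":[0,0,35],"twist":[0,0,0],"grip":1},{"translation":[0,0,5],"twist":[0,0,0],"grip":1},{"translation":[0,0,0],"twist":[0,0,0],"grip":1},{"translation":[0,0,0],"twist":[0,0,0],"grip":1},{"translation":[0,0,0],"twist":[0,0,0],"grip":1}]' 
python3 go.py 602.2 86 17
```

```text
t: 16.4
tool_pos: [0.6061, 0.0778, 0.0877]
orientation: [2.226, 2.208, 0.004]
force: [0.2, 0.1, 0.4]
opening: 0.0928
t 16.4 tcp [606.1  77.8  87.7] F [0.2 0.1 0.4] open 92.8 q [ 0.05  0.25  1.6  -0.    1.29  0.05]
shift tool mm [ 8.3 -4.4 70.6] twist [ 0.006  0.003 -0.008]
```

```bash
python3 -m pendant '[{"translation":[8.3,-4.4,0],"twist":[0.006,0.003,-0.008],"grip":1},{"translation":[0,0,0],"twist":[0,0,0],"grip":1},{"translation":[0,0,15],"twist":[0,0,0],"grip":1},{"translation":[0,0,15],"twist":[0,0,0],"grip":1},{"translation":[0,0,15],"twist":[0,0,0],"grip":1},{"translation":[0,0,8],"twist":[0,0,0],"grip":1},{"translation":[0,0,0],"twist":[0,0,0],"grip":1},{"translation":[0,0,0],"twist":[0,0,0],"grip":1},{"translation":[0,0,0],"twist":[0,0,0],"grip":1},{"translation":[0,0,0],"twist":[0,0,0],"grip":1}]' 
python3 go.py 602.2 86 17
```

```text
t: 17.4
tool_pos: [0.6034, 0.0872, 0.033]
orientation: [2.219, 2.221, 0.005]
force: [-0.2, -1.5, -0.4]
opening: 0.0931
t 17.4 tcp [603.4  87.2  33. ] F [-0.2 -1.5 -0.4] open 93.1 q [0.06 0.31 1.63 0.   1.19 0.06]
shift tool mm [-1.2 -1.3 16. ] twist [ 0.004 -0.001  0.001]
```

```bash
python3 -m pendant '[{"translation":[-1,-1,7],"twist":[0.004,0,0],"grip":1},{"translation":[0,0,7],"twist":[0,0,0],"grip":1},{"translation":[0,0,0],"twist":[0,0,0],"grip":0.5},{"translation":[0,0,0],"twist":[0,0,0],"grip":0.2},{"translation":[0,0,0],"twist":[0,0,0],"grip":0},{"translation":[0,0,0],"twist":[0,0,0],"grip":-0.3},{"translation":[0,0,0],"twist":[0,0,0],"grip":-0.3},{"translation":[0,0,0],"twist":[0,0,0],"grip":-0.3},{"translation":[0,0,0],"twist":[0,0,0],"grip":-0.3},{"translation":[0,0,0],"twist":[0,0,0],"grip":-0.3}]' 30
python3 go.py 602.2 86 17
```

```text
t: 18.4
tool_pos: [0.6035, 0.0862, 0.0193]
orientation: [2.22, 2.222, 0.004]
force: [0.6, 0.1, -0.6]
opening: 0.0523
t 18.4 tcp [603.5  86.2  19.3] F [ 0.6  0.1 -0.6] open 52.3 q [0.06 0.33 1.64 0.   1.17 0.06]
shift tool mm [-0.2 -1.3  2.3] twist [ 0.002 -0.001  0.001]
```

```bash
python3 -m pendant '[{"translation":[0,0,-10],"twist":[0.002,0,0],"grip":-0.3},{"translation":[0,0,-20],"twist":[0,0,0],"grip":-0.3},{"translation":[0,0,-30],"twist":[0,0,0],"grip":-0.3},{"translation":[0,0,-30],"twist":[0,0,0],"grip":-0.3},{"translation":[0,0,-30],"twist":[0,0,0],"grip":-0.3},{"translation":[0,0,-30],"twist":[0,0,0],"grip":-0.3},{"translation":[0,0,-20],"twist":[0,0,0],"grip":-0.3},{"translation":[0,0,0],"twist":[0,0,0],"grip":-0.3},{"translation":[0,0,0],"twist":[0,0,0],"grip":-0.3},{"translation":[0,0,0],"twist":[0,0,0],"grip":-0.3}]'
python3 go.py 507 -345 190
python3 - <<'E'
from h import *
z=np.load('top.npz'); W=z['W'][185:280,325:420]; q=W.reshape(-1,3)
for a,b in((.015,.03),(.07,.095)):
    m=(q[:,2]>a)&(q[:,2]<b); M=cv2.morphologyEx(m.reshape(W.shape[:2]).astype(np.uint8),cv2.MORPH_OPEN,np.ones((3,3))) if a<.05 else m.reshape(W.shape[:2]).astype(np.uint8)
    n,l,s,c=cv2.connectedComponentsWithStats(M,connectivity=8); k=1+s[1:,4].argmax(); r=W[l==k]; print(a,len(r),cv2.minAreaRect((r[:,:2]*1000).astype(np.float32)), r[:,2].min(),r[:,2].max())
E
```

```text
t: 19.4
tool_pos: [0.6015, 0.0859, 0.1977]
orientation: [-2.218, -2.22, 0.003]
force: [-0.5, 0.8, -1.4]
opening: 0.0522
t 19.4 tcp [601.5  85.9 197.7] F [-0.5  0.8 -1.4] open 52.2 q [0.06 0.16 1.49 0.   1.49 0.06]
shift tool mm [-430.8  -94.8    7.6] twist [-0.004 -0.001  0.001]
0.015 3838 ((504.4935302734375, -332.64007568359375), (179.56234741210938, 182.46621704101562), 78.86253356933594) 0.015085750752438232 0.029949633131031606
0.07 703 ((506.04864501953125, -330.4812927246094), (212.89332580566406, 190.07159423828125), 78.87307739257812) 0.07003858697472998 0.0903998640326541
```

```bash
python3 -m pendant '[{"translation":[-25,-6,0],"twist":[0,0,0],"grip":-0.3},{"translation":[-45,-10,0],"twist":[0,0,0],"grip":-0.3},{"translation":[-48,-11,0],"twist":[0,0,0],"grip":-0.3},{"translation":[-48,-11,0],"twist":[0,0,0],"grip":-0.3},{"translation":[-48,-11,0],"twist":[0,0,0],"grip":-0.3},{"translation":[-48,-11,0],"twist":[0,0,0],"grip":-0.3},{"translation":[-48,-11,0],"twist":[0,0,0],"grip":-0.3},{"translation":[-48,-11,0],"twist":[0,0,0],"grip":-0.3},{"translation":[-40,-9,0],"twist":[0,0,0],"grip":-0.3},{"translation":[-20,-5,0],"twist":[0,0,0],"grip":-0.3}]'
python3 go.py 505 -333 50
```

```text
t: 20.4
tool_pos: [0.4948, -0.3371, 0.1766]
orientation: [-2.191, -2.21, 0.019]
force: [0.8, 1.2, -1.8]
opening: 0.0523
t 20.4 tcp [ 494.8 -337.1  176.6] F [ 0.8  1.2 -1.8] open 52.3 q [-0.68  0.18  1.51 -0.01  1.48 -0.69]
shift tool mm [  2.4  13.9 126.3] twist [-0.029 -0.012  0.009]
```

```bash
python3 -m pendant '[{"translation":[2.4,13.9,0],"twist":[-0.025,-0.01,0.008],"grip":-0.3},{"translation":[0,0,0],"twist":[0,0,0],"grip":-0.3},{"translation":[0,0,0],"twist":[0,0,0],"grip":-0.3},{"translation":[0,0,20],"twist":[0,0,0],"grip":-0.3},{"translation":[0,0,25],"twist":[0,0,0],"grip":-0.3},{"translation":[0,0,25],"twist":[0,0,0],"grip":-0.3},{"translation":[0,0,10],"twist":[0,0,0],"grip":-0.3},{"translation":[0,0,0],"twist":[0,0,0],"grip":-0.3},{"translation":[0,0,0],"twist":[0,0,0],"grip":-0.3},{"translation":[0,0,0],"twist":[0,0,0],"grip":-0.3}]'
python3 go.py 505 -333 46
```

```text
t: 21.4
tool_pos: [0.5064, -0.3289, 0.089]
orientation: [-2.206, -2.217, 0.004]
force: [0.1, 0.9, -1.4]
opening: 0.0524
t 21.4 tcp [ 506.4 -328.9   89. ] F [ 0.1  0.9 -1.4] open 52.4 q [-0.66  0.25  1.6  -0.    1.31 -0.67]
shift tool mm [-4.4 -1.  42.9] twist [-0.012 -0.008  0.005]
```

```bash
python3 -m pendant '[{"translation":[-4,-1,8],"twist":[-0.01,-0.008,0.005],"grip":-0.3},{"translation":[0,0,10],"twist":[0,0,0],"grip":-0.3},{"translation":[0,0,10],"twist":[0,0,0],"grip":-0.3},{"translation":[0,0,8],"twist":[0,0,0],"grip":-0.3},{"translation":[0,0,0],"twist":[0,0,0],"grip":-0.3},{"translation":[0,0,0],"twist":[0,0,0],"grip":-0.3},{"translation":[0,0,0],"twist":[0,0,0],"grip":-0.3},{"translation":[0,0,0],"twist":[0,0,0],"grip":-0.3},{"translation":[0,0,0],"twist":[0,0,0],"grip":-0.3},{"translation":[0,0,0],"twist":[0,0,0],"grip":-0.3}]'
python3 go.py 505 -333 46
```

```text
t: 22.4
tool_pos: [0.507, -0.3349, 0.0532]
orientation: [2.219, 2.217, -0.001]
force: [-0.1, 0.0, -1.1]
opening: 0.0521
t 22.4 tcp [ 507.  -334.9   53.2] F [-0.1  0.  -1.1] open 52.1 q [-0.67  0.28  1.63 -0.    1.23 -0.67]
shift tool mm [ 1.9 -2.   7.2] twist [ 0.003  0.004 -0.001]
```

```bash
python3 -m pendant '[{"translation":[0,0,4],"twist":[0,0,0],"grip":-0.3},{"translation":[0,0,3],"twist":[0,0,0],"grip":-0.3},{"translation":[0,0,2],"twist":[0,0,0],"grip":-0.3},{"translation":[0,0,0],"twist":[0,0,0],"grip":-0.3},{"translation":[0,0,0],"twist":[0,0,0],"grip":-0.3},{"translation":[0,0,0],"twist":[0,0,0],"grip":-0.3},{"translation":[0,0,0],"twist":[0,0,0],"grip":-0.3},{"translation":[0,0,0],"twist":[0,0,0],"grip":-0.3},{"translation":[0,0,0],"twist":[0,0,0],"grip":-0.3},{"translation":[0,0,0],"twist":[0,0,0],"grip":-0.3}]'
python3 go.py 505 -333 44
```

```text
t: 23.4
tool_pos: [0.5074, -0.3352, 0.044]
orientation: [2.218, 2.217, -0.001]
force: [0.3, 0.0, -2.6]
opening: 0.0521
t 23.4 tcp [ 507.4 -335.2   44. ] F [ 0.3  0.  -2.6] open 52.1 q [-0.67  0.29  1.63 -0.    1.21 -0.67]
shift tool mm [ 2.2 -2.4 -0.1] twist [ 0.004  0.004 -0.001]
```

About 2 mm above the floor: open and withdraw upward.

```bash
python3 -m pendant '[{"translation":[0,0,1],"twist":[0,0,0],"grip":-0.3},{"translation":[0,0,0],"twist":[0,0,0],"grip":0.2},{"translation":[0,0,0],"twist":[0,0,0],"grip":0.4},{"translation":[0,0,0],"twist":[0,0,0],"grip":0.6},{"translation":[0,0,0],"twist":[0,0,0],"grip":0.6},{"translation":[0,0,0],"twist":[0,0,0],"grip":0.6},{"translation":[0,0,-15],"twist":[0,0,0],"grip":0.6},{"translation":[0,0,-30],"twist":[0,0,0],"grip":0.6},{"translation":[0,0,-40],"twist":[0,0,0],"grip":0.6},{"translation":[0,0,-40],"twist":[0,0,0],"grip":0.6}]'
python3 -m pendant '[{"translation":[0,0,-40],"twist":[0,0,0],"grip":0.6},{"translation":[0,-15,-20],"twist":[0,0,0],"grip":0.6},{"translation":[-40,-15,0],"twist":[0,0,0],"grip":0.6},{"translation":[-40,-15,0],"twist":[0,0,0],"grip":0.6},{"translation":[-40,-20,0],"twist":[0,0,0],"grip":0.6},{"translation":[-40,-20,0],"twist":[0,0,0],"grip":0.6},{"translation":[-20,-10,0],"twist":[0,0,0],"grip":0.6},{"translation":[0,0,0],"twist":[0,0,0],"grip":0.6},{"translation":[0,0,0],"twist":[0,0,0],"grip":0.6},{"translation":[0,0,0],"twist":[0,0,0],"grip":0.6}]'
python3 - <<'E'
from h import *
a=look('scene'); b=look('top'); save(np.vstack([a[0][40:300,80:480],b[0][110:290,100:500]]),'end')
W=b[2].reshape(-1,3)
for lo,hi,r in((.1,.13,.03),(.04,.0535,.04)):
    m=(np.hypot(W[:,0]-.598,W[:,1]+.0765)<r)&(W[:,2]>lo)&(W[:,2]<hi);print(m.sum(),cv2.minEnclosingCircle((W[m][:,:2]*1000).astype(np.float32)),W[m][:,2].max())
print(robot.read_state()['t'])
E
```

```text
t: 24.4
tool_pos: [0.5034, -0.3319, 0.1675]
orientation: [-2.218, -2.216, 0.003]
force: [1.5, -1.1, -0.4]
opening: 0.0744
t: 25.4
tool_pos: [0.4099, -0.5198, 0.2556]
orientation: [2.203, 2.21, -0.002]
force: [0.1, -0.4, -0.2]
opening: 0.0743
67 ((599.62890625, -75.45001983642578), 11.894037246704102) 0.11892608244305536
88 ((598.041015625, -76.1911392211914), 25.832990646362305) 0.053446391326563925
25.5
```

View pics/end.png

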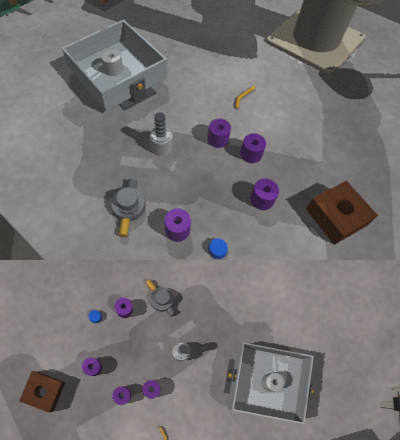

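The final view shows the gauge standing in the wide sleeve at (160,135), the narrow sleeve in the bin at (112,62), and the arm clear. Nothing else has been disturbed, so I'm handing in.

```bash
python3 -c "
from plant import robot
print(robot.close_job())"
```

```text
the job is handed in; nothing more can be done
None
```

The job is done and handed in at about 25.5 s, well inside the 54 s limit. The gauge stands in the wide-bore sleeve and the narrow-bore sleeve is in the reject bin.

- **Gauge:** I lifted it out of its stand and lowered it into the wide sleeve until it was about at its seated height. I then opened the fingers and backed off, letting it settle the last fraction of a millimetre.
- **Reject sleeve:** I carried it to the bin, lowered it to about 2 mm above the floor and let go.

**Last checks (camera):**
- The gauge is upright with its top at about 0.118 m, close to the 0.116 m expected when the collar is on the rim.
- The wide sleeve is at (0.598, −0.076), the same as its first measurement.
- The narrow sleeve stands upright in the bin, nothing else appears to have moved, and the arm is clear.

**Disagreements and limits:** The top and wrist cameras differed by about 1–2 mm, within calibration. Force readings stayed within a few newtons whenever I checked, but I only read them at the end of each call, so a brief peak between readings would not show. No check failed.

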